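Load a flanged tube into the tilted welding cradle and hold it down

TASK

Take the tube with the flange from the timber rack and lay it, without dropping it, in the two vee blocks of the tilted welding positioner: flange at the upper end, plain end down against the blue end stop. Then flip the red-tipped weighted hold-down arm over onto the tube so that it presses it down, and let go. Leave the positioner's tilt and the other things as they are.

Things in the scene. Friction and masses are not known exactly. Their poses are not given: they have to be found in the camera images.
- flanged_tube: the workpiece: stainless tube, outer diameter 38 mm, 190 mm long, with a round flange (64 mm across, 10 mm thick) at one end; about 0.6 kg, centre of mass 25 mm from mid-length towards the flange. Origin on the axis at mid-length; x axis along the tube to the flange end (plain end at x = -95 mm). Starts level in any of the rack's three notches, axis 55 mm above the table
- flange (a point): centre of the flange of the flanged tube, on the tube's axis, 90 mm from mid-length
- plain_tube_a: a plain stainless tube, diameter 38 mm, 190 mm long, lying in another notch of the rack; leave it. Origin at mid-length on its axis, x axis along the tube
- plain_tube_b: a second plain tube like the other, also in a notch of the rack; leave it
- rack: fixed timber rack: two notched battens 270 mm long, 110 mm apart, three notches 86 mm apart (48 mm free between neighbouring tubes). Between the battens an 88 mm gap under the tubes' middle, with a 10 mm thick board below. Origin on the table under its middle; x along the tubes, y across. The battens stay below the tubes' axes
- cradle (a point): where the mid-length of the tube's axis lies when it is seated in both vee blocks with its plain end touching the stop. x axis up the slope along the tube (to where the flange must be), y across the cradle, z square away from the faceplate. Tubes stick in the vees by friction and do not slide down by themselves. Between the vee blocks the way is free to 35 mm below this line
- upper_vee (a point): bottom of the vee of the upper steel vee block, 27 mm below the axis of a seated tube, axes as the cradle's. The two vee blocks (90 degree vee, 20 mm long, about 65 mm wide) are centred 60 mm up and 60 mm down the slope from the cradle point; their vees end 1 mm below the tube's axis
- stop_face (a point): point on the face of the blue end stop (plate 52 mm wide, 8 mm thick) that the plain end of the tube must touch, on the seated tube's axis, 95 mm down the slope from the cradle point, axes as the cradle's. The stop stands 5 mm above this point
- tilt_head (a joint): tilt of the positioner's head, faceplate and cradle from level, in rad (about 0.42 to 0.66 at the start); positive lowers the end with the blue stop. Locked by friction; leave it as it is
- hold_down (a joint): the weighted hold-down arm, in rad: 0 = lying across the seated tube and pressing on it, 1.9 = flipped open (start), leaning back about 20 degrees past upright, away from the tube, against its own stop. It only keeps open by leaning back: pushed over past upright it sinks by itself onto the tube within about a second (damped hinge), and its weight presses it down with 2 to 3 N
- hinge_point (a point): hinge of the hold-down, parallel to the tube; 60 mm down the slope, 48 mm to +y and 30 mm above the cradle point, axes as the cradle's. Steel bar 14 mm wide, 8 thick, 97 mm long from the hinge, its outer 34 mm a red grip (20 by 13 mm); closed, it points along the cradle's -y. Between 22 and 58 mm from the hinge it carries a steel weight 44 mm wide and 13.5 mm thick; 0.32 kg in all
- hold_down_grip (a point): middle of the red grip of the hold-down arm, 80 mm from its hinge; the y axis points along the arm towards the hinge, z out of the face that looks away from the tube
- positioner: fixed base of the tilting welding positioner: black bracket 220 by 220 mm with a cream gear head and a dark round faceplate 220 mm across that carries the cradle. Origin on the table under the middle; the faceplate leans towards its -x side. The tilt axis is its y axis, 95 mm above the table; the seated tube's axis passes 152 mm from it
- grinder: angle grinder lying on the table, about 270 mm long and 90 mm high; leave it
- hammer: hammer lying on the table; leave it
There are look-alikes about, which are no part of the job. Leave any green or turquoise look-alike of the flanged_tube alone.

How it is judged (in metres and radians):
On the way, in this order (a step that is already met when the one before it is completed fails the run):
1. the flanged tube lies in both vee blocks, flange up the slope, plain end at the stop, with the hold-down still open (angle between the x axis of flanged_tube and the x axis of cradle, either way round below 0.05 rad and x of flange in the frame of cradle between 0.085 and 0.095 m and y of flanged_tube in the frame of cradle between -0.004 and 0.004 m and z of flanged_tube in the frame of cradle below 0.004 m and value of joint hold_down above 1.2 rad), for 0.2 s.
2. the hold-down arm is flipped over and presses on the tube (value of joint hold_down below 0.08 rad and contact force between hold_down and flanged_tube above 1 N), for 0.2 s.
At the end, for the whole second after the job is handed in: The flanged tube lies at rest in both vee blocks (axis within 4 mm of the cradle's line and 0.05 rad of its direction), flange at the upper end, plain end within 5 mm of the stop, and the hold-down arm is closed (under 0.08 rad) and presses on the tube with more than 1 N (all of step 2 and angle between the x axis of flanged_tube and the x axis of cradle, either way round below 0.05 rad and x of flange in the frame of cradle between 0.085 and 0.095 m and y of flanged_tube in the frame of cradle between -0.004 and 0.004 m and z of flanged_tube in the frame of cradle below 0.004 m and linear speed of flanged_tube below 0.02 m/s); the robot touches nothing.
It fails at once if the flanged tube is dropped (falls freely, touching nothing, faster than 0.5 m/s) (contact force between flanged_tube and anything else below 0.02 N and linear speed of flanged_tube above 0.5 m/s).
It fails at once if the positioner's tilt is changed by more than 0.03 rad (its cradle shifted by more than 5 mm) (distance of cradle from where it was at the start of the episode above 0.005 m).
It fails at once if a plain tube is moved by more than 25 mm (distance of any of plain_tube_a, plain_tube_b from where it was at the start of the episode above 0.025 m).
It fails at once if the grinder or the hammer is moved by more than 30 mm (distance of any of grinder, hammer from where it was at the start of the episode above 0.03 m).
It also fails if it takes over 50 s, if anything falls off the work surface, if the arm or the gripper's body presses on something with over 40 N, if the wrist force passes 120 N, or if a joint passes its speed limit or range.

ROBOT

A 7-joint arm with a two-finger parallel gripper is mounted at the origin on the work surface. World frame = base frame: x ahead of the robot, y to its left, z up, the work surface at z = 0. Lengths are in m, angles in degrees, forces in N, time in s.
With the tool pointing down it reaches from about 0.35 to 0.9 m from the base axis. Payload 19.9 kg.
Tool frame: the origin (TCP) lies at the very end of the fingers, on their centre line; the grasp point (between the pads) lies 19 mm behind it; z points along the fingers, y is the line along which they close (so a half turn about z gives the same grasp; the last joint's range is limited). The gripper opens to 85 mm and grips with 20 to 120 N. Pads are 22 mm wide; open, the fingers measure 114 mm over their backs; the gripper's body (76 mm by 85 mm) begins 54 mm behind the grasp point. The pads swing forward as they close: fully open they stand 13 mm farther back than shut.
Start: joints at [69.357, 23.915, -0.59, 92.452, 0.269, 63.638, -3.037], TCP at [0.196, -0.593, 0.207] pointing down, gripper open.
Joint ranges: [-161.28, 161.28], [-22.2, 115.67], [-73.04, 71.86], [3.21, 147.25], [-68.34, 248.33], [10.77, 114.83], [-161.83, 161.83]. Speed limits (degrees/s): [108.29, 108.29, 136.94, 136.94, 172.46, 172.46, 172.46].

INTERFACE

Orientations are given as [roll, pitch, yaw] about the fixed x, y, z axes, in that order (R = Rz(yaw) Ry(pitch) Rx(roll)).
In Python, from workcell import manip gives the robot as it stands.
- The arm moves only by the shell command python3 -m handwheel 'ROWS'. ROWS is text: rows parted by semicolons, each of 7 numbers parted by spaces: the shift along the tool's x, y, z in units of 60 mm (1.0 is 60 mm), then the turn, a rotation vector about the tool's x, y, z in units of 10 degrees (1.0 is 10 degrees), then the opening in per cent of the stroke, from 0 (shut) to 100 (fully open). A call has 1 to 20 rows; each row is the pose to reach, as a shift and turn from the pose commanded when the call began, along the tool's axes at that moment; what a row does not reach only later rows make up. A row lasts 1/8 s, in which the tool goes at most 62.5 mm and 10.7 degrees, less where a joint would pass 70% of its speed; a pose out of reach is approached as far as the arm can. A call with a gripper value outside its range is refused whole. The fingers move at their own pace and stop on an object; the grip force is fixed at half the most. Time passes only in rows, so rows that repeat a pose let the fingers close. It gives the time, the measured TCP pose, the force, the opening and the grip force at its end, in the units of the state.
- manip.state(): the state, without advancing time (a new reading comes with each control period).
- manip.grab_frame(name): name is "side" or "top" or "wrist"; returns a dict with "pixels" (480x640x3 uint8, blue, green, red), "depth" (480x640 float32, m along the optical axis (not along the pixel's ray), 0 where there is no reading), "intrinsics" (3x3 intrinsics, pixels), "rvec" (rotation vector, rad) and "tvec" (3), from world to camera coordinates, as OpenCV has them. Camera axes: x right, y down, z forward; pixel columns grow to the right and rows downward; lengths in m; the calibration is good to about 2 mm. A picture is of the moment at which its call begins.
- manip.finish_job(): hands the job in; it is judged then, once.
The state is a dict: "time_s": time; "joints": joint angles; "joint_vel": joint speeds; "effort": joint torques, N m; "tcp_pos": TCP position; "tool_rot": TCP orientation; "ft_force": force on the tool from outside, world axes, zero at the start; "wrist_torque": the same for the moment, N m; "gripper_width": opening from 0.0 (shut) to 1.0 (fully open); "grip_force": force on a finger pad.
Only numpy, scipy, OpenCV 4.12 (cv2) and the standard library are available. Lean on these libraries where they do the work, as an engineer would, in place of code of your own. Each camera call takes 0.05 s, during which the arm holds its last target. There are 200 camera calls.

## Working session

There is one attempt and no reset: what is moved stays moved. The work goes in short steps, Python scripts to look and compute and a shell command to move; the robot and the scene stay as the last step left them, time stands still between calls to the robot, and variables do not carry over. Pictures are saved under pics/ and viewed, at most 10 in all, crops included, and the job is handed in when it is done.

```bash
mkdir -p pics
cat > h.py <<'E'
import numpy as np, cv2
from scipy.spatial.transform import Rotation as R
from workcell import manip
def frame(n,save=None):
    f=manip.grab_frame(n)
    if save: cv2.imwrite('pics/'+save,f['pixels'])
    return f
def cloud(f):
    K=np.array(f['intrinsics']);d=f['depth'];v,u=np.indices(d.shape)
    c=np.stack([(u-K[0,2])/K[0,0]*d,(v-K[1,2])/K[1,1]*d,d],-1)
    Rm=cv2.Rodrigues(np.array(f['rvec'],float))[0]
    P=(c-np.array(f['tvec']).reshape(3))@Rm
    P[d==0]=np.nan
    return P
def toolT():
    s=manip.state();return np.array(s['tcp_pos']),R.from_euler('xyz',s['tool_rot'],degrees=True)
def rows(p,Rt,p0=None,R0=None):
    "shift (60mm) & turn (10deg) from current"
    if p0 is None:p0,R0=toolT()
    return np.round(np.r_[R0.inv().apply(np.array(p)-p0)/.06,(R0.inv()*Rt).as_rotvec(degrees=True)/10],3)
E
python3 - <<'E'
from h import *
print(manip.state())
a=[frame(n) for n in('top','side')]
for n,f in zip(('top','side'),a):
    np.savez('f_'+n,**f); cv2.imwrite(f'pics/{n}0.png',f['pixels']); print(n,f['intrinsics'],f['rvec'],f['tvec'])
E
```

```text
{'time_s': 0.0, 'joints': array([69.35879361, 23.94708058, -0.59273166, 92.48490834,  0.26949998,
       63.63795749, -3.03822917]), 'joint_vel': array([-0.06607542, -0.06205287,  0.0285516 , -0.02509839,  0.10005866,
       -0.13256767, -0.07002637]), 'effort': array([-6.62538218e-05, -8.64469385e+01,  6.78702425e-01, -4.34904993e+01,
        1.90272013e-02,  7.48214428e-03,  1.63365138e-05]), 'tcp_pos': array([ 0.1957614 , -0.59316004,  0.20597505]), 'tool_rot': array([-1.79931578e+02,  4.38089964e-03,  1.82646511e+01]), 'ft_force': array([-0.59576913, -0.13605834, -0.84144225]), 'wrist_torque': array([ 0.02188409, -0.04179253,  0.04495995]), 'grip_force': 0.0, 'gripper_width': 1.000372845432563}
top [[512.49380425   0.         317.57845675]
 [  0.         512.49380425 235.10866851]
 [  0.           0.           1.        ]] [ 2.19818327 -2.18662052  0.09715063] [0.06055818 0.54793279 1.34452457]
side [[603.3336299    0.         302.70450561]
 [  0.         603.3336299  247.01488369]
 [  0.           0.           1.        ]] [ 0.93860304 -2.36419699  1.20020506] [0.4606379  0.31112212 1.18824531]
```

View pics/top0.png

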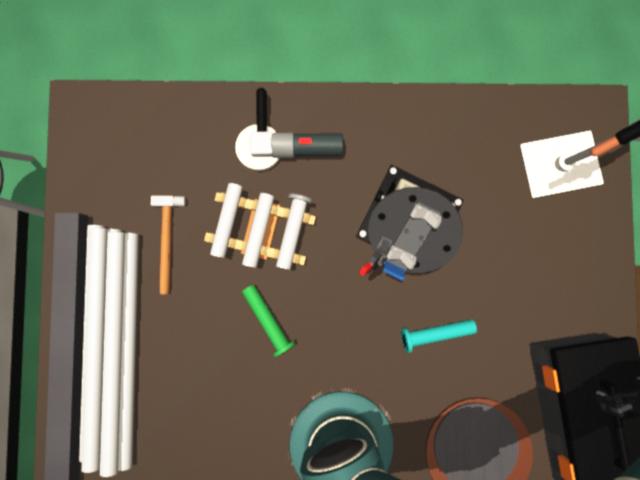

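View pics/side0.png

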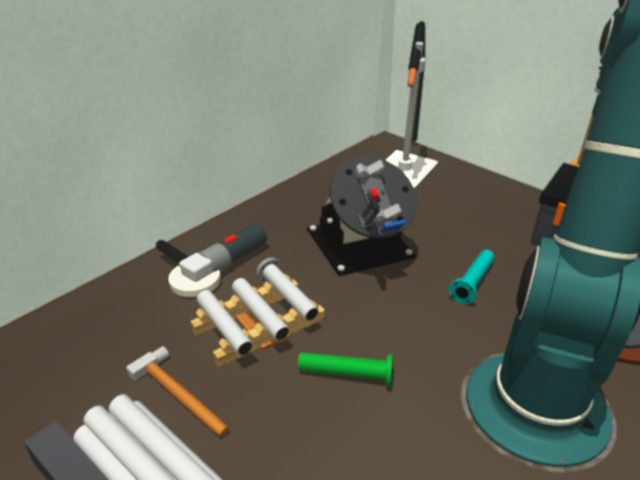

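The top picture shows the flanged tube in the right-hand rack notch: flange at about (300,197), plain end at (285,267). The cradle runs from the blue stop at (396,270) up to (428,215), and the red grip of the open hold-down is at (367,268). Next I measure from depth.

```bash
cat > m.py <<'E'
from h import *
F={n:dict(np.load(f'f_{n}.npz')) for n in('top','side')}
C={n:cloud(F[n]) for n in F}
rng=np.random.default_rng(0)
# tube: top view points
P=C['top'][180:285,270:325].reshape(-1,3)
B=F['top']['pixels'][180:285,270:325].reshape(-1,3).astype(int)
T=P[(P[:,2]>.058)&(P[:,2]<.1)]
print('tube pts',len(T),T.min(0),T.max(0))
t=T[T[:,2]<.077]
c=t[:,:2].mean(0);u=np.linalg.svd(t[:,:2]-c,full_matrices=False)[2][0];u*=np.sign(u[0])
for it in range(5):
    s=(t[:,:2]-c)@u;w=(t[:,:2]-c)@[-u[1],u[0]]
    k=[(w[(s>a)&(s<a+.02)].min()+w[(s>a)&(s<a+.02)].max())/2 for a in np.arange(-.07,.05,.02)]
    q=np.polyfit(np.arange(-.06,.06,.02),k,1);n=np.array([-u[1],u[0]])
    c=c+n*q[1];u=u+n*q[0];u/=np.linalg.norm(u)
s=(T[:,:2]-c)@u
print('yaw',np.degrees(np.arctan2(u[1],u[0])),'ends',s.min(),s.max(),'plain',c+u*s.min(),'flangeend',c+u*s.max(),'mid',c+u*(s.min()+s.max())/2,'ztop',np.percentile(t[:,2],98), 'width',np.ptp((t[:,:2]-c)@n))
# faceplate
A=[]
for nme,(r0,r1,c0,c1) in dict(top=(165,290,350,475),side=(150,240,322,420)).items():
    Q=C[nme][r0:r1,c0:c1].reshape(-1,3);col=F[nme]['pixels'][r0:r1,c0:c1].reshape(-1,3)
    ok=np.isfinite(Q[:,0])&(Q[:,2]>.04);A.append((Q[ok],col[ok]))
def plane(Q):
    best=0
    for _ in range(800):
        a,b,c=Q[rng.choice(len(Q),3,False)];n=np.cross(b-a,c-a);L=np.linalg.norm(n)
        if L<1e-5: continue
        n/=L;m=abs((Q-a)@n)<.003
        if m.sum()>best:best=m.sum();bm=m
    q=Q[bm];c=q.mean(0);n=np.linalg.svd(q-c,full_matrices=False)[2][2];n*=np.sign(n[2]);return c,n,best
for Q,_ in A:
    c0,n,b=plane(Q);print('plane',c0,n,b,len(Q),'tilt',np.arccos(n[2]),'dirup',np.degrees(np.arctan2(-n[1],-n[0])))
E
python3 m.py
```

```text
tube pts 1141 [0.45692959 0.081569   0.05811261] [0.65041045 0.18765684 0.09004561]
yaw -15.60761626526089 ends -0.09814058006293558 0.09209480021923964 plain [0.46075229 0.1580679 ] flangeend [0.64397308 0.10688548] mid [0.55236268 0.13247669] ztop 0.07627946667055786 width 0.10659669483929203
plane [ 0.55534397 -0.16585569  0.19279825] [-0.49406046  0.23492953  0.83708564] 3531 7109 tilt 0.5788622121057788 dirup -25.431445479859004
plane [ 0.54997495 -0.15287879  0.18504265] [-0.49235046  0.23575065  0.83786196] 2491 6358 tilt 0.5774416338164428 dirup -25.586353681300704
```

```bash
cat >> m.py <<'E'
print('----')
yaw=np.radians(-25.5);th=.578
ex=np.array([np.cos(th)*np.cos(yaw),np.cos(th)*np.sin(yaw),np.sin(th)]);ey=np.array([-np.sin(yaw),np.cos(yaw),0]);ez=np.cross(ex,ey)
Rc=np.c_[ex,ey,ez];O=np.array([.55,-.155,.19])
img=np.zeros((560,560*2,3),np.uint8)
for i,(Q,col) in enumerate(A):
    L=(Q-O)@Rc
    h=np.median(L[abs(((Q-c0)@n))<.003,2]);print('plate z',h)
    pl=L[abs(L[:,2]-h)<.004]
    print('plate extent',pl[:,:2].min(0),pl[:,:2].max(0))
    b=col.astype(int);blue=(b[:,0]>90)&(b[:,2]<70)&(b[:,0]-b[:,2]>60);red=(b[:,2]>120)&(b[:,0]<80)
    for nm,m in(('blue',blue),('red',red)):
        if m.sum():print(nm,m.sum(),np.percentile(L[m],[2,50,98],axis=0).round(4).tolist())
    o=np.argsort(L[:,2])
    for (x,y,z),cc in zip(L[o],b[o]):
        g=int(np.clip((z-h)/.09*255,0,255));k=cv2.applyColorMap(np.uint8([[g]]),cv2.COLORMAP_JET)[0,0].tolist()
        cv2.circle(img,(int(280-y*2000)+560*i,int(280-x*2000)),2,k,-1)
cv2.imwrite('pics/hm.png',cv2.resize(img,(800,400)))
E
python3 m.py | sed '1,/----/d'
```

```text
plate z -0.0031723352777974835
plate extent [-0.10965217 -0.11579821] [0.10377583 0.10293071]
blue 221 [[-0.1088, -0.0298, 0.0087], [-0.102, -0.0058, 0.0343], [-0.0997, 0.0184, 0.0505]]
red 100 [[-0.0737, 0.0591, 0.1254], [-0.0597, 0.0685, 0.1585], [-0.0546, 0.0774, 0.1662]]
plate z -0.0034898519268894064
plate extent [-0.1192271  -0.11526597] [0.10170474 0.10651533]
blue 90 [[-0.1119, -0.053, -0.0038], [-0.1069, -0.0058, 0.0457], [-0.0847, 0.0207, 0.0515]]
red 57 [[-0.0771, -0.0125, 0.0057], [-0.067, 0.0737, 0.1623], [0.0069, 0.0798, 0.1691]]
```

View pics/hm.png

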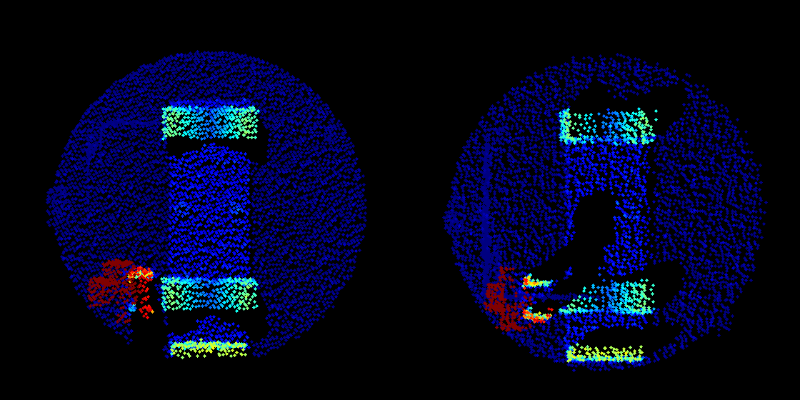

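The height map shows both vee blocks, the blue stop at the bottom and the open hold-down at lower left. I fit the vee faces and refine the tube estimate.

```bash
cat >> m.py <<'E'
print('====')
from scipy.optimize import least_squares
for i,(Q,col) in enumerate(A):
    L=(Q-O)@Rc
    for xc in(.055,-.065):
        m=(abs(L[:,0]-xc)<.009)&(abs(L[:,1]+.006)<.024)&(L[:,2]>.01)&(L[:,2]<.05)
        p=L[m]
        r=least_squares(lambda q:abs(p[:,1]-q[0])+q[1]-p[:,2],[-.006,.018],loss='soft_l1',f_scale=.001)
        print(i,xc,m.sum(),'y0 %.4f axis z %.4f cost %.5f'%(r.x[0],r.x[1]+.02687,np.sqrt(np.mean(r.fun**2))))
        m=(abs(L[:,0]-xc)<.02)&(abs(L[:,1]+.006)<.035)&(L[:,2]>.015)&(L[:,2]<.05);print('   block',np.percentile(L[m],[1,99],axis=0).round(4).tolist())
# tube refined
n2=np.array([np.sin(np.radians(15)),np.cos(np.radians(15))])
c=np.array([.552,.1325]);u=np.array([n2[1],-n2[0]])
for it in range(4):
    n2=np.array([-u[1],u[0]]);w=(T[:,:2]-c)@n2;s=(T[:,:2]-c)@u
    t=T[(abs(w)<.03)&(abs(s)<.08)];w=(t[:,:2]-c)@n2;s=(t[:,:2]-c)@u
    # circle fit r=19, z=.055
    r=least_squares(lambda q:np.hypot(w-q[0]-q[1]*s,t[:,2]-q[2])-.019,[0,0,.055],loss='soft_l1',f_scale=.001).x
    c=c+n2*r[0];u=u+n2*r[1];u/=np.linalg.norm(u)
w=(T[:,:2]-c)@np.array([-u[1],u[0]]);s=((T[:,:2]-c)@u)[abs(w)<.034]
print('tube yaw',np.degrees(np.arctan2(u[1],u[0])),'zaxis',r[2],'ends',s.min(),s.max(),np.ptp(s),'plain',c+u*s.min(),'mid',c+u*(s.min()+s.max())/2)
E
python3 m.py | sed '1,/====/d'
```

```text
0 0.055 206 y0 -0.0070 axis z 0.0416 cost 0.00597
   block [[0.0436, -0.0392, 0.0157], [0.065, 0.0258, 0.0423]]
0 -0.065 171 y0 -0.0062 axis z 0.0415 cost 0.00607
   block [[-0.0764, -0.0387, 0.0153], [-0.0547, 0.0258, 0.0437]]
1 0.055 106 y0 -0.0064 axis z 0.0413 cost 0.00368
   block [[0.0396, -0.0371, 0.0152], [0.0619, 0.0275, 0.0431]]
1 -0.065 110 y0 -0.0054 axis z 0.0420 cost 0.00357
   block [[-0.0795, -0.037, 0.0154], [-0.0579, 0.0273, 0.042]]
tube yaw -13.368653782165527 zaxis 0.05406487534112149 ends -0.09462290865494669 0.09492430356694784 0.18954721222189452 plain [0.45971571 0.15353678] mid [0.55192119 0.13162363]
```

```bash
cat >> h.py <<'E'
yaw=np.radians(-25.5);th=.578
ex=np.array([np.cos(th)*np.cos(yaw),np.cos(th)*np.sin(yaw),np.sin(th)]);ey=np.array([-np.sin(yaw),np.cos(yaw),0]);ez=np.cross(ex,ey)
Rc=np.c_[ex,ey,ez];CR=np.array([.55,-.155,.19])+Rc@[-.0055,-.0066,.0435]
RT=R.from_matrix(np.c_[ex,-ey,-ez])  # tool at cradle
RD=R.from_euler('xyz',[180,0,-13.4],degrees=True)
E
python3 - <<'E'
from h import *
print(CR,RT.as_euler('xyz',degrees=True))
p,r=toolT()
print(rows(p+[0,0,.24],r),rows([.40,-.25,.45],RD),rows([.5714,.127,.30],RD),rows([.5714,.127,.17],RD))
E
```

```text
[ 0.52154977 -0.14874226  0.22342881] [180.         -33.11696056 -25.5       ]
[-0.    -0.005 -4.     0.     0.     0.   ] [ 5.025e+00 -4.369e+00 -4.062e+00 -6.000e-03  2.000e-03  3.167e+00] [ 9.707e+00 -9.438e+00 -1.556e+00 -6.000e-03  2.000e-03  3.167e+00] [ 9.707e+00 -9.435e+00  6.100e-01 -6.000e-03  2.000e-03  3.167e+00]
```

```bash
python3 -m handwheel '0 0 -2 0 0 0 100;1 -1 -4 0 0 0.5 100;2 -2 -4 0 0 1 100;3 -3 -4 0 0 1.5 100;4 -4 -4 0 0 2 100;5 -5 -4 0 0 2.5 100;6 -6 -4 0 0 3.17 100;7 -7 -4 0 0 3.17 100;8 -8 -3 0 0 3.17 100;9 -9 -2 0 0 3.17 100;9.7 -9.44 -1 0 0 3.17 80;9.7 -9.44 0 0 0 3.17 70;9.7 -9.44 0 0 0 3.17 70;9.7 -9.44 0 0 0 3.17 70;9.7 -9.44 0 0 0 3.17 70;9.7 -9.44 0 0 0 3.17 70'
python3 - <<'E'
from h import *
f=frame('wrist','w1.png');np.savez('f_w1',**f)
print(manip.state()['tcp_pos'],manip.state()['gripper_width'])
E
```

```text
time_s: 2.1
tcp_pos: [0.5715, 0.1283, 0.205]
tool_rot: [180.0, 0.0, -13.4]
ft_force: [0.8, -1.1, -0.0]
gripper_width: 0.701
grip_force: 0.0
[0.57086318 0.13355926 0.20066011] 0.6961140321834893
```

View pics/w1.png

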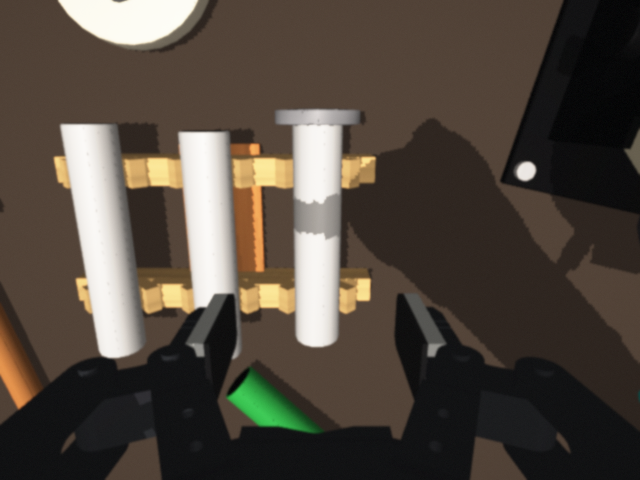

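The wrist view shows the flanged tube between the fingers: flange at (318,117), plain end at (316,340), and the tube lined up with the tool. I measure it from the wrist depth.

```bash
cat > t.py <<'E'
from h import *
from scipy.optimize import least_squares
def tube(P,box,c,yawd):
    T=P[box[0]:box[1],box[2]:box[3]].reshape(-1,3);T=T[(T[:,2]>.058)&(T[:,2]<.1)]
    c=np.array(c);u=np.array([np.cos(np.radians(yawd)),np.sin(np.radians(yawd))])
    for _ in range(4):
        n=np.array([-u[1],u[0]]);w=(T[:,:2]-c)@n;s=(T[:,:2]-c)@u
        m=(abs(w)<.03)&(abs(s)<.075);t=T[m];w=w[m];s=s[m]
        r=least_squares(lambda q:np.hypot(w-q[0]-q[1]*s,t[:,2]-q[2])-.019,[0,0,.055],loss='soft_l1',f_scale=.001).x
        c=c+n*r[0];u=u+n*r[1];u/=np.linalg.norm(u)
    w=(T[:,:2]-c)@n;s=((T[:,:2]-c)@u)[abs(w)<.034]
    return 'yaw %.2f z %.4f len %.4f mid %s'%(np.degrees(np.arctan2(u[1],u[0])),r[2],np.ptp(s),(c+u*(s.min()+s.max())/2).round(4))
if __name__=='__main__':
    print(tube(cloud(dict(np.load('f_w1.npz'))),(100,350,262,372),(.552,.1316),-13.4))
    print([manip.state()['tcp_pos'].round(4).tolist() for _ in range(3)])
    f=frame('wrist');print(tube(cloud(f),(100,350,262,372),(.552,.1316),-13.4))
    print(manip.state()['tcp_pos'].round(4),manip.state()['tool_rot'])
    for _ in range(4): frame('top')
    print(manip.state()['tcp_pos'].round(4),manip.state()['joint_vel'].round(2))
E
python3 t.py
```

```text
yaw -13.45 z 0.0550 len 0.1895 mid [0.5534 0.13  ]
[[0.5709, 0.1336, 0.2007], [0.5709, 0.1336, 0.2007], [0.5709, 0.1336, 0.2007]]
yaw -13.41 z 0.0550 len 0.1904 mid [0.5534 0.13  ]
[0.57   0.1313 0.2025] [-179.96573948    0.35214253  -13.13527039]
[0.5711 0.126  0.207 ] [ 0.69 -0.72  0.09  0.07 -0.06 -0.11 -0.22]
```

```bash
python3 -m handwheel '0 0 0 0 0 0 70;0 0 0 0 0 0 70;0 0 0 0 0 0 70;0 0 0 0 0 0 70;0 0 0 0 0 0 70;0 0 0 0 0 0 70'
python3 - <<'E'
from h import *
R0=R.from_euler('xyz',[180,0,18.27],degrees=True)
print(np.array([.196,-.593,.207])+R0.apply(np.array([9.7,-9.44,0])*.06))
for _ in range(6):
    s=manip.state();print(s['tcp_pos'].round(4),s['tool_rot'].round(2),s['joint_vel'][:2].round(2),s['joints'][:2]);frame('top')
E
```

```text
time_s: 3.15
tcp_pos: [0.571, 0.1268, 0.2065]
tool_rot: [-180.0, 0.0, -13.4]
ft_force: [-0.0, -0.3, 0.2]
gripper_width: 0.696
grip_force: 0.0
[0.5710975 0.1273019 0.207    ]
[0.571  0.1268 0.2065] [-1.800e+02  1.000e-02 -1.343e+01] [-0.05 -0.11] [11.66359193 23.35891116]
[0.571  0.1268 0.2065] [-1.800e+02  1.000e-02 -1.343e+01] [ 0.08 -0.08] [11.66183629 23.35838064]
[0.571  0.1268 0.2066] [-1.800e+02  1.000e-02 -1.343e+01] [-0.03  0.01] [11.66077767 23.35783136]
[0.571  0.1268 0.2066] [-1.800e+02  1.000e-02 -1.344e+01] [0.07 0.06] [11.66167857 23.35861219]
[0.571  0.1268 0.2066] [-1.800e+02  1.000e-02 -1.343e+01] [0.02 0.03] [11.66086532 23.35856866]
[0.571  0.1268 0.2065] [-1.800e+02  1.000e-02 -1.343e+01] [0.06 0.01] [11.66412428 23.35841646]
```

Run:
```python
from t import *
f=frame('wrist');np.savez('f_w1',**f);P=cloud(f)
print(tube(P,(100,350,262,372),(.552,.1316),-13.4))
p,r=toolT();u=np.array([np.cos(np.radians(-13.43)),np.sin(np.radians(-13.43)),0])
print(rows(np.array([.5534,.130,.036])+.02*u,RD))
```

```text
yaw -13.44 z 0.0550 len 0.1897 mid [0.5533 0.13  ]
[ 3.600e-02  1.600e-02  2.842e+00 -0.000e+00  1.000e-03 -3.000e-03]
```

```bash
python3 -m handwheel '0.04 0.02 0.6 0 0 0 70;0.04 0.02 1.2 0 0 0 70;0.04 0.02 1.8 0 0 0 70;0.04 0.02 2.3 0 0 0 70;0.04 0.02 2.6 0 0 0 70;0.04 0.02 2.8 0 0 0 70;0.04 0.02 2.84 0 0 0 70;0.04 0.02 2.84 0 0 0 70;0.04 0.02 2.84 0 0 0 70;0.04 0.02 2.84 0 0 0 40;0.04 0.02 2.84 0 0 0 20;0.04 0.02 2.84 0 0 0 0;0.04 0.02 2.84 0 0 0 0;0.04 0.02 2.84 0 0 0 0;0.04 0.02 2.84 0 0 0 0'
python3 - <<'E'
from h import *
p,r=toolT();print(p)
u=np.array([np.cos(np.radians(-13.44)),np.sin(np.radians(-13.44)),0])
# tool pose relative to tube
m=np.array([.5533,.13,.055]); print('tcp in tube frame x',(p-m)@u)
for d,z in((.02,.12),(.02,.04),):
    print(rows(CR+Rc@[.02,0,z-.019],RT))
E
```

```text
time_s: 5.38
tcp_pos: [0.5738, 0.1265, 0.0372]
tool_rot: [-179.9, -0.1, -13.4]
ft_force: [-1.8, 4.7, 8.6]
gripper_width: 0.357
grip_force: 55.2
[0.57376335 0.12646677 0.03719215]
tcp in tube frame x 0.0207241549788279
[-0.404  4.52  -4.706 -0.362  3.292  1.174]
[ 0.307  4.675 -3.588 -0.362  3.292  1.174]
```

```bash
python3 - <<'E'
from h import *
print(rows(CR+Rc@[.0207,0,.20-.018],RT))
E
python3 -m handwheel '0 0 -0.5 0 0 0 0;0 0 -1 0 0 0 0;0 0 -1.8 0 0 0 0;0 0 -2.6 0 0 0 0;0 0 -3.4 0 0 0 0;0 0 -4.2 0 0.5 0 0;0 0 -5 -0.1 1 0.3 0;0 0 -5 -0.1 1 0.3 0;0 0 -5 -0.1 1 0.3 0;0 0 -5 -0.1 1 0.3 0'
python3 - <<'E'
from h import *
frame('side','s1.png')
print(rows(CR+Rc@[.0207,0,.20-.018],RT))
E
```

```text
[-1.114  4.364 -5.844 -0.362  3.292  1.174]
time_s: 6.62
tcp_pos: [0.5728, 0.1244, 0.3343]
tool_rot: [179.2, -9.8, -16.4]
ft_force: [-0.6, -0.1, -5.4]
gripper_width: 0.358
grip_force: 53.9
[-0.723  4.407 -0.957 -0.258  2.317  0.869]
```

View pics/s1.png

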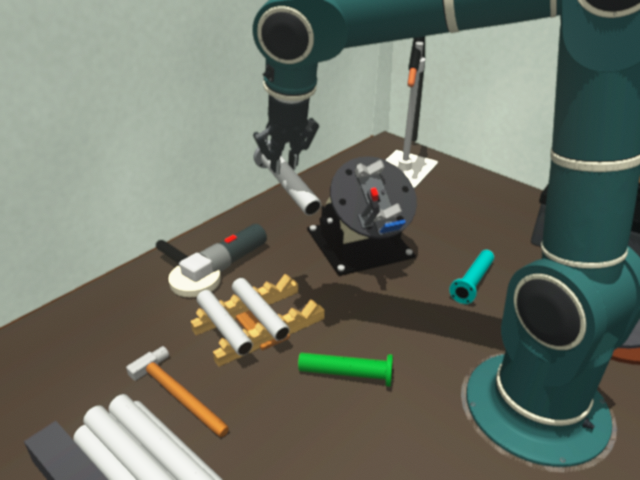

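The side view shows the tube held level: flange at (262,157), plain end at (312,205). The hold-down is still open, with its red grip at (375,195).

```bash
python3 -m handwheel '-0.3 0 -0.8 -0.1 0.8 0.3 0;-0.7 0.2 -1.6 -0.2 1.6 0.6 0;-0.7 0.8 -1.6 -0.26 2.32 0.87 0;-0.72 1.6 -1.6 -0.26 2.32 0.87 0;-0.72 2.4 -1.6 -0.26 2.32 0.87 0;-0.72 3.2 -1.4 -0.26 2.32 0.87 0;-0.72 3.9 -1.2 -0.26 2.32 0.87 0;-0.72 4.41 -0.96 -0.26 2.32 0.87 0;-0.72 4.41 -0.96 -0.26 2.32 0.87 0;-0.72 4.41 -0.96 -0.26 2.32 0.87 0;-0.72 4.41 -0.96 -0.26 2.32 0.87 0;-0.72 4.41 -0.96 -0.26 2.32 0.87 0;-0.72 4.41 -0.96 -0.26 2.32 0.87 0;-0.72 4.41 -0.96 -0.26 2.32 0.87 0;-0.72 4.41 -0.96 -0.26 2.32 0.87 0'
python3 - <<'E'
from h import *
f=frame('wrist','w2.png');np.savez('f_w2',**f)
g=frame('side');np.savez('f_s2',**g);t=frame('top');np.savez('f_t2',**t)
p,r=toolT();print(p,manip.state()['tool_rot'],Rc.T@(p-CR),rows(CR+Rc@[.0207,0,.02-.018],RT))
E
```

```text
time_s: 8.55
tcp_pos: [0.4477, -0.1131, 0.3888]
tool_rot: [-179.9, -33.3, -25.5]
ft_force: [0.2, -0.3, -4.6]
gripper_width: 0.357
grip_force: 55.2
[ 0.44768727 -0.11309306  0.38874314] [-179.92881505  -33.31659293  -25.529185  ] [0.02162759 0.00037782 0.18326884] [-2.600e-02  9.000e-03  3.021e+00 -6.000e-03 -2.000e-02 -2.000e-03]
```

View pics/w2.png

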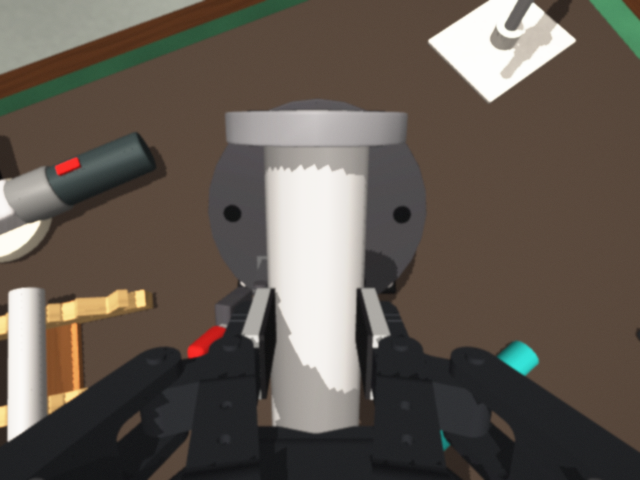

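The wrist view shows the tube centred over the plate: tube column about 316, plate holes at 233 and 402. The red grip is at (207,340). I fit the held tube's pose in the cradle frame.

Run:
```python
from h import *
from scipy.optimize import least_squares
for n in('w2','s2','t2'):
    P=cloud(dict(np.load(f'f_{n}.npz'))).reshape(-1,3);L=(P-CR)@Rc;L=L[np.isfinite(L[:,0])]
    t=L[(abs(L[:,0]-.02)<.05)&(abs(L[:,1])<.024)&(abs(L[:,2]-.2)<.035)]
    if n=='w2': t=L[(abs(L[:,0]-.055)<.02)&(abs(L[:,1])<.024)&(abs(L[:,2]-.2)<.035)]
    else: t=L[(abs(L[:,0]+.065)<.02)&(abs(L[:,1])<.024)&(abs(L[:,2]-.2)<.03)]
    if len(t)<40: print(n,len(t));continue
    xm=t[:,0].mean()
    r=least_squares(lambda q:np.hypot(t[:,1]-q[0]-q[1]*(t[:,0]-xm),t[:,2]-q[2]-q[3]*(t[:,0]-xm))-.019,[0,0,.2,0],loss='soft_l1',f_scale=.001).x
    print(n,len(t),xm.round(3),r.round(4))
    a=L[(np.hypot(L[:,1],L[:,2]-.2)<.036)&(abs(L[:,0])<.14)&(L[:,2]>.17)]
    print('   xext',np.percentile(a[:,0],[.5,1,99,99.5]).round(4))
    p=L[(abs(L[:,2]+.047)<.01)&(np.hypot(L[:,0],L[:,1])<.1)]
    if len(p)>100:print('   plate z',np.median(p[:,2]),len(p), 'y ext',p[:,1].min(),p[:,1].max())
```

```text
w2 11021 0.056 [-0.0006 -0.0019  0.1999 -0.0105]
   xext [-0.0253 -0.0237  0.0957  0.0959]
   plate z -0.046126787477340433 10825 y ext -0.09992174055425859 0.09979585867224106
s2 344 -0.065 [0.0018 0.0083 0.201  0.0043]
   xext [-0.0978 -0.0975  0.0913  0.0921]
   plate z -0.04627285225152643 3014 y ext -0.09993425953419154 0.09987766143701667
t2 57 -0.074 [ 1.000e-04 -1.710e-02  2.021e-01 -3.400e-03]
   xext [-0.0916 -0.09    0.0961  0.0962]
   plate z -0.04593317043347575 3104 y ext -0.09987547745438555 0.09971341879871268
```

```bash
python3 -m handwheel '0 0 0.5 0 0 0 0;0 0 1 0 0 0 0;0 0 1.6 0 0 0 0;0 0 2.2 0 0 0 0;0 0 2.6 0 0 0 0;0 0 2.8 0 0 0 0;0 0 2.9 0 0 0 0;0 0 2.9 0 0 0 0;0 0 2.9 0 0 0 0;0 0 2.9 0 0 0 0;0 0 2.9 0 0 0 0;0 0 2.9 0 0 0 0;0 0 2.9 0 0 0 0'
cat > c.py <<'E'
from h import *
from scipy.optimize import least_squares
import sys
z0=float(sys.argv[1])
p,r=toolT();Lp=Rc.T@(p-CR);print('tcp',Lp.round(4),'tube z est',Lp[2]+.018,manip.state()['ft_force'].round(1))
for n in('wrist','side','top'):
    f=frame(n);P=cloud(f).reshape(-1,3);L=(P-CR)@Rc
    b=f['pixels'].reshape(-1,3).astype(int)
    blue=(b[:,0]>90)&(b[:,2]<70)&(b[:,0]-b[:,2]>60)&(np.linalg.norm(L,axis=1)<.16)&(L[:,0]<-.08)
    if blue.sum()>10:print(n,'blue',np.percentile(L[blue],[2,98],axis=0).round(4).tolist())
    L=L[np.isfinite(L[:,0])]
    x0=.055 if n=='wrist' else -.03
    t=L[(abs(L[:,0]-x0)<(.02 if n=='wrist' else .06))&(abs(L[:,1])<.024)&(L[:,2]>z0+.004)&(L[:,2]<z0+.024)]
    a=L[(np.hypot(L[:,1],L[:,2]-z0)<.036)&(abs(L[:,0])<.12)&(L[:,2]>z0+.008)]
    if len(t)>40:
        xm=t[:,0].mean()
        q=least_squares(lambda q:np.hypot(t[:,1]-q[0]-q[1]*(t[:,0]-xm),t[:,2]-q[2]-q[3]*(t[:,0]-xm))-.019,[0,0,z0,0],loss='soft_l1',f_scale=.001).x
        print(n,len(t),xm.round(3),q.round(4),'xext',np.percentile(a[:,0],[.5,99.5]).round(4))
E
python3 c.py .026
```

```text
time_s: 10.32
tcp_pos: [0.5341, -0.1541, 0.2434]
tool_rot: [-179.9, -33.3, -25.5]
ft_force: [-0.2, 0.3, -4.1]
gripper_width: 0.353
grip_force: 55.2
tcp [0.0223 0.0006 0.0093] tube z est 0.027321492333432416 [-0.2  0.3 -4.1]
wrist 10795 0.056 [-0.0005 -0.0025  0.0259 -0.0121] xext [-0.0238  0.0965]
side blue [[-0.1055, -0.0215, -0.037], [-0.0825, 0.0281, 0.0083]]
side 697 -0.034 [ 0.0022 -0.0098  0.0265 -0.0022] xext [-0.0968  0.0931]
top blue [[-0.1002, 0.0157, -0.0328], [-0.0938, 0.0262, 0.0055]]
top 152 0.006 [ 0.0005  0.0003  0.0266 -0.0369] xext [-0.0642  0.0966]
```

```bash
python3 -m handwheel '0 0 0.1 0 0 0 0;0 0 0.2 0 0 0 0;0 0 0.28 0 0 0 0;0 0 0.34 0 0 0 0;0 0 0.37 0 0 0 0;0 0 0.37 0 0 0 0;0 0 0.37 0 0 0 0;0 0 0.37 0 0 0 0;0 0 0.37 0 0 0 0'; python3 c.py .004
```

```text
time_s: 11.6
tcp_pos: [0.5451, -0.1593, 0.2249]
tool_rot: [-179.9, -33.3, -25.5]
ft_force: [0.4, -0.1, -4.6]
gripper_width: 0.354
grip_force: 55.2
tcp [ 0.0224  0.0006 -0.0128] tube z est 0.0051679347389994145 [ 0.4 -0.1 -4.6]
wrist 10790 0.056 [-0.0004 -0.0011  0.0038 -0.0108] xext [-0.0236  0.0967]
side blue [[-0.1062, -0.0221, -0.0029], [-0.0969, 0.0276, 0.0088]]
side 651 -0.034 [ 0.0022 -0.0073  0.0043 -0.0103] xext [-0.097   0.0936]
top blue [[-0.1, 0.0184, -0.0309], [-0.0928, 0.0262, 0.0047]]
top 135 0.01 [ 0.0007 -0.0113  0.004   0.0066] xext [-0.059   0.0969]
```

No contact yet; I creep on.

```bash
python3 -m handwheel '0 0 0.02 0 0 0 0;0 0 0.04 0 0 0 0;0 0 0.04 0 0 0 0;0 0 0.04 0 0 0 0'; python3 -m handwheel '0 0 0.01 0 0 0 0;0 0 0.02 0 0 0 0;0 0 0.02 0 0 0 0;0 0 0.02 0 0 0 0'
```

```text
time_s: 12.25
tcp_pos: [0.5463, -0.1599, 0.2228]
tool_rot: [-179.9, -33.3, -25.5]
ft_force: [-0.8, -0.8, -5.1]
gripper_width: 0.356
grip_force: 55.2
time_s: 12.75
tcp_pos: [0.5469, -0.1601, 0.2218]
tool_rot: [-179.9, -33.3, -25.5]
ft_force: [0.7, -0.9, -5.3]
gripper_width: 0.352
grip_force: 55.2
```

```bash
python3 -m handwheel '0 0 0.01 0 0 0 0;0 0 0.02 0 0 0 0;0 0 0.02 0 0 0 0;0 0 0.02 0 0 0 0';python3 -m handwheel '0 0 0.01 0 0 0 0;0 0 0.02 0 0 0 0;0 0 0.02 0 0 0 0;0 0 0.02 0 0 0 0'; python3 c.py -.002
```

```text
time_s: 13.25
tcp_pos: [0.5474, -0.1606, 0.2209]
tool_rot: [-179.9, -33.3, -25.5]
ft_force: [-5.7, -0.2, 0.4]
gripper_width: 0.35
grip_force: 57.3
time_s: 13.75
tcp_pos: [0.5477, -0.1614, 0.2203]
tool_rot: [-180.0, -33.3, -25.6]
ft_force: [-16.4, -0.1, 12.2]
gripper_width: 0.357
grip_force: 62.7
tcp [ 0.0226 -0.0001 -0.0185] tube z est -0.00045350262954026513 [-16.4  -0.1  12.2]
wrist 10944 0.056 [-0.0012 -0.0017 -0.0012  0.0006] xext [-0.0236  0.097 ]
side blue [[-0.106, -0.0208, -0.0025], [-0.0962, 0.0292, 0.0079]]
side 631 -0.035 [ 0.0019 -0.0071 -0.0015  0.0125] xext [-0.1033  0.0936]
top blue [[-0.1019, 0.0176, -0.0336], [-0.0941, 0.0258, 0.0068]]
top 132 0.011 [ 0.0008  0.0016 -0.0013  0.0203] xext [-0.0265  0.0971]
```

```bash
python3 -m handwheel '0 0 -0.02 0 0 0 0;0 0 -0.02 0 0 0 0;-0.01 0 -0.02 0 0 0 0;-0.02 0 -0.02 0 0 0 0;-0.02 0 -0.02 0 0 0 0;-0.02 0 -0.02 0 0 0 0'; python3 -m handwheel '-0.01 0 0 0 0 0 0;-0.01 0 0 0 0 0 0;-0.01 0 0 0 0 0 0'
```

```text
time_s: 14.65
tcp_pos: [0.5468, -0.1603, 0.2205]
tool_rot: [-179.9, -33.4, -25.5]
ft_force: [-1.8, -5.2, 1.0]
gripper_width: 0.355
grip_force: 56.9
time_s: 15.02
tcp_pos: [0.5463, -0.16, 0.2201]
tool_rot: [-179.9, -33.4, -25.5]
ft_force: [-1.3, -5.3, 1.7]
gripper_width: 0.353
grip_force: 57.0
```

```bash
python3 -m handwheel '0 0 0 0 0 0 40;0 0 0 0 0 0 45;0 0 0 0 0 0 50;0 0 0 0 0 0 60;0 0 0 0 0 0 70;0 0 0 0 0 0 80;0 0 0 0 0 0 80'; python3 c.py -.0013
```

```text
time_s: 15.9
tcp_pos: [0.5461, -0.1598, 0.2198]
tool_rot: [-179.9, -33.3, -25.5]
ft_force: [-0.0, 0.3, -0.8]
gripper_width: 0.796
grip_force: 0.0
tcp [ 0.0205  0.0006 -0.0178] tube z est 0.0002490592377784699 [-0.   0.3 -0.8]
wrist 10808 0.056 [-0.0017 -0.0066 -0.0015 -0.004 ] xext [-0.0263  0.0955]
side blue [[-0.1065, -0.0222, -0.0028], [-0.0969, 0.0274, 0.0076]]
side 644 -0.032 [ 0.0019 -0.0116 -0.0017 -0.0044] xext [-0.0987  0.0915]
top blue [[-0.101, 0.0185, -0.0332], [-0.0945, 0.026, 0.005]]
top 198 0.014 [-0.0004 -0.0002 -0.0016  0.0001] xext [0.0011 0.0952]
```

```bash
python3 -m handwheel '0 0 -0.2 0 0 0 80;0 0 -0.6 0 0 0 80;0 0 -1.2 0 0 0 80;0 0 -2 0 0 0 60;0 0 -2.8 0 0 0 0;0 0 -3.46 0 0 0 0;-0.4 -0.6 -3.46 0 0 0 0;-0.9 -1.4 -3.46 0 0 0 0;-1.31 -2.07 -3.46 0 0 0 0;-1.31 -2.07 -3.2 0 0 0 0;-1.31 -2.07 -2.6 0 0 0 0;-1.31 -2.07 -2 0 0 0 0;-1.31 -2.07 -1.83 0 0 0 0;-1.31 -2.07 -1.83 0 0 0 0;-1.31 -2.07 -1.83 0 0 0 0;-1.31 -2.07 -1.83 0 0 0 0'
python3 - <<'E'
from h import *
p,r=toolT();print(Rc.T@(p-CR))
f=frame('top');g=frame('side')
for n,f in(('t',f),('s',g)):
    L=(cloud(f)-CR)@Rc;b=f['pixels'].astype(int);m=(b[...,2]>110)&(b[...,0]<80)&(b[...,1]<80)&(np.linalg.norm(L-[-.06,.074,.106],axis=2)<.05)
    print(n,m.sum(),np.percentile(L[m],[3,50,97],axis=0).round(4).tolist())
    a=L.reshape(-1,3);t=a[(abs(a[:,0])<.12)&(abs(a[:,1])<.036)&(a[:,2]>.005)&(a[:,2]<.035)];print(np.percentile(t[:,0],[.5,99.5]), t[abs(t[:,0])<.08][:,2].max())
c=np.hstack([cv2.resize(g['pixels'][120:260,290:450],(640,560))]);cv2.imwrite('pics/s3.png',c)
E
```

```text
time_s: 18.05
tcp_pos: [0.4859, 0.0068, 0.2696]
tool_rot: [-179.9, -33.4, -25.5]
ft_force: [-0.3, 0.7, -0.1]
gripper_width: -0.0
grip_force: 0.0
[-0.05780764  0.12500459  0.09284251]
t 101 [[-0.0675, 0.0651, 0.0835], [-0.0543, 0.0753, 0.1153], [-0.0492, 0.0838, 0.1223]]
[-0.096634    0.09544245] 0.022102529598192776
s 55 [[-0.0719, 0.0752, 0.1055], [-0.0644, 0.082, 0.1181], [-0.0538, 0.0871, 0.1233]]
[-0.10518839 -0.00251593] 0.022743548851960376
```

View pics/s3.png

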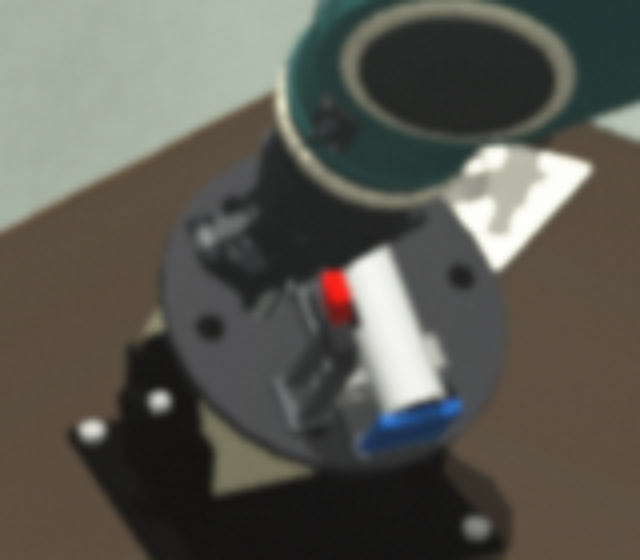

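The crop shows the tube in the vees with its plain end at the blue stop (410,410). The fingers are just behind the red grip (338,297), so I push across.

```bash
python3 -m handwheel '0 0.2 0 0 0 0 0;0 0.35 0 0 0 0 0;0 0.5 0 0 0 0 0;0 0.65 0 0 0 0 0;0 0.8 0 0 0 0 0;0 0.95 0 0 0 0 0;0 1.1 0 0 0 0 0;0 1.2 0 0 0 0 0;0 1.3 0 0 0 0 0;0 1.35 0 0 0 0 0;0 1.35 0 0 0 0 0;0 1.2 -0.5 0 0 0 0;0 0.8 -1 0 0 0 0;0 0.5 -1.5 0 0 0 0;0 0 -2 0 0 0 0;0 -0.5 -2.5 0 0 0 0;0 -0.5 -2.5 0 0 0 0;0 -0.5 -2.5 0 0 0 0;0 -0.5 -2.5 0 0 0 0;0 -0.5 -2.5 0 0 0 0'
python3 - <<'E'
from h import *
f=frame('top');g=frame('side')
for n,f in(('t',f),('s',g)):
    L=(cloud(f)-CR)@Rc;b=f['pixels'].astype(int);m=(b[...,2]>110)&(b[...,0]<80)&(b[...,1]<80)&(np.linalg.norm(L-[-.06,0,.05],axis=2)<.12)
    print(n,m.sum(),np.percentile(L[m],[3,50,97],axis=0).round(4).tolist())
c=np.hstack([cv2.resize(x['pixels'][s],(400,400)) for x,s in((f,np.s_[120:280,290:450]),(frame('top'),np.s_[160:300,345:485]))]);cv2.imwrite('pics/s4.png',c)
E
```

```text
time_s: 20.65
tcp_pos: [0.4242, 0.0682, 0.3935]
tool_rot: [-179.9, -33.3, -25.6]
ft_force: [-0.6, -0.4, 0.1]
gripper_width: 0.001
grip_force: 0.0
t 136 [[-0.0977, -0.0422, -0.0423], [-0.058, -0.0282, 0.0592], [-0.0501, -0.0141, 0.0661]]
s 107 [[-0.073, -0.0423, 0.0463], [-0.0638, -0.0277, 0.0511], [-0.0546, -0.0147, 0.0577]]
```

View pics/s4.png

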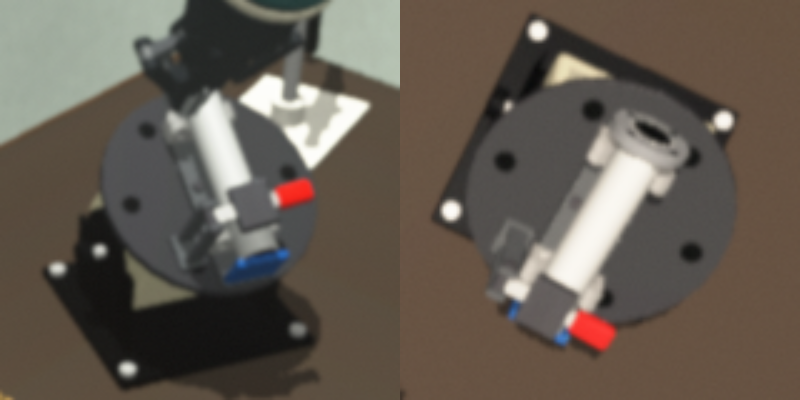

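The arm has gone past upright and is sinking onto the tube, with the red grip at (293,193) left and (592,330) right. I wait a second and check again.

```bash
python3 -m handwheel '0 0 0 0 0 0 0;0 0 0 0 0 0 0;0 0 0 0 0 0 0;0 0 0 0 0 0 0;0 0 0 0 0 0 0;0 0 0 0 0 0 0;0 0 0 0 0 0 0;0 0 0 0 0 0 0;0 0 0 0 0 0 0;0 0 0 0 0 0 0'
python3 - <<'E'
from h import *
for n in('top','side'):
    f=frame(n);L=(cloud(f)-CR)@Rc;b=f['pixels'].astype(int);m=(b[...,2]>110)&(b[...,0]<80)&(b[...,1]<80)&(np.linalg.norm(L-[-.06,-.03,.04],axis=2)<.05)
    print(n,m.sum(),np.percentile(L[m],[3,50,97],axis=0).round(4).tolist())
    q=L[m];q=q[(q[:,2]>np.percentile(q[:,2],40))];print('slope',np.polyfit(q[:,1],q[:,2],1))
E
python3 c.py -.0013
```

```text
time_s: 22.05
tcp_pos: [0.4243, 0.0689, 0.3939]
tool_rot: [-179.9, -33.3, -25.5]
ft_force: [0.2, -0.1, 0.2]
gripper_width: -0.002
grip_force: 0.0
top 123 [[-0.0701, -0.0472, 0.0268], [-0.0579, -0.033, 0.0355], [-0.05, -0.018, 0.0394]]
slope [0.02240648 0.03774756]
side 98 [[-0.0734, -0.0446, 0.0306], [-0.0644, -0.0307, 0.0359], [-0.0544, -0.0163, 0.0399]]
slope [0.01483886 0.03770278]
tcp [-0.0589  0.1546  0.2419] tube z est 0.25992764908995475 [-0.4 -0.2 -0.4]
wrist blue [[-0.1017, -0.0254, -0.0155], [-0.0936, 0.0253, 0.0054]]
wrist 1893 0.055 [-0.0017 -0.0095 -0.0016 -0.0039] xext [-0.0925  0.0949]
side blue [[-0.1062, -0.0477, -0.045], [-0.0825, 0.0278, 0.008]]
side 421 -0.016 [ 0.0016 -0.0136 -0.0019 -0.005 ] xext [-0.1047  0.0654]
top blue [[-0.1042, -0.0244, -0.014], [-0.0949, 0.0261, 0.0049]]
top 497 -0.008 [ 0.     -0.0065 -0.0014 -0.0024] xext [-0.0941  0.0954]
```

The hold-down is flat (slope about 0.02 rad) on the tube, the tube is at the stop, and the robot is clear. I hand in.

```bash
python3 -c "
from workcell import manip
print(manip.finish_job())"
```

```text
the job is handed in; nothing more can be done
None
```

The flanged tube lies in both vee blocks, flange up and plain end at the blue stop, with the hold-down closed on it; I handed the job in at about 22 s, but no verdict was returned and I didn't measure the pressing force.

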